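# Clip the kitchen timer into its spring holder

## Robot

A 6-joint arm with a two-finger parallel gripper is mounted at the origin on a cart in front of the work surface, level with it; the furniture and walls round the work are solid. World frame = base frame: x ahead of the robot, y to its left, z up, the work surface at z = 0. Lengths are in m, angles in rad, forces in N, time in s.
With the tool pointing down it reaches from about 0.35 to 0.975 m from the base axis. Payload 4.9 kg.
Tool frame: the origin (TCP) lies at the very end of the fingers, on their centre line; the grasp point (between the pads) lies 19 mm behind it (pinch_z is the distance from the TCP to the grasp point, in m); z points along the fingers, y is the line along which they close (so a half turn about z gives the same grasp; the last joint's range is limited). The gripper opens to 85 mm and grips with 20 to 120 N. Pads are 22 mm wide; open, the fingers measure 114 mm over their backs; the gripper's body (76 mm by 85 mm) begins 54 mm behind the grasp point. The pads swing forward as they close: fully open they stand 13 mm farther back than shut.
Start: joints at [-1.392, 0.053, 1.613, -0, 1.476, -0.119], TCP at [0.183, -0.597, 0.231] pointing down, gripper open.
Joint ranges: [-3.01, 3.01], [-1.01, 2.22], [0.06, 2.58], [-1.02, 4.17], [0.09, 2.62], [-3.14, 3.14]. Speed limits (rad/s): [2.57, 2.57, 3.14, 3.14, 3.14, 3.14].

## Interface

Orientations are given as a unit quaternion [w, x, y, z].
In Python, from plant import * gives the robot as it stands. The module is installed in compiled form; this text tells all that it offers.
- The arm moves only by the tool play_rows, never from a script. Its arguments are lists of equal length, an entry for each row: "linear": the shift along the world's x, y, z in m, a list of three; "turn": the turn about the world's z in degrees. A call has 1 to 8 rows; each row shifts and turns the commanded pose from where the row before left it; what a row does not reach is not made up. A row lasts 1/8 s, in which the tool goes at most 62.5 mm and 10.7 degrees, less where a joint would pass 70% of its speed; a pose out of reach is approached as far as the arm can. A call is refused whole if a number of a shift passes 0.0625 or a number of a turn 10.7, either way. A call with a gripper value outside its range is refused whole. "hand" is the finger opening in m, from 0 to 0.0854, set as the call begins (left out, the last holds). The fingers move at their own pace and stop on an object; the grip force is fixed at half the most. Time passes only in rows, so rows that do not move let the fingers close. It gives the time, the measured TCP pose, the force, the opening and the grip force at its end, in the units of the state.
- state(): the state, without advancing time (a new reading comes with each control period).
- grab_frame(name): name is "side" or "top" or "wrist"; returns the picture (420x560x3 uint8, red, green, blue); there is no depth.
- camera_info(name): a dict with "camera_matrix" (3x3 intrinsics, pixels), "origin" and "attitude" of the camera in the world; the wrist camera has in their place "mount" (4x4, takes a point from camera to tool coordinates, whose origin is the TCP and whose axes are the flange's). Camera axes: x right, y down, z forward; pixel columns grow to the right and rows downward; lengths in m; the calibration is good to about 2 mm. A picture is of the moment at which its call begins: read the wrist's pose just before it. camera_info takes no time and is no camera call.
- job_done(): hands the job in; it is judged then, once.
Trained networks look in the newest picture that a camera, given by its name, has taken for a name from the list of things; names that differ only in an ending like _2 or _b are one class to them, and where a whole thing is asked for, a point or a joint stands for the part that bears it (a point fixed in the world has none). Each returns a list of dicts, best first, with "p" (0 to 1); they miss things now and then, are a little off and sometimes report something else, mostly with a low value. They report only what shows in the picture. A call takes as long as a camera call.
- trace(camera, thing): "region" (420x560 bool, what is visible of it) and "location" ([column, row] in pixels, amid what is visible of it).
The state is a dict: "time": time; "joint_pos": joint angles; "joint_vel": joint speeds; "joint_efforts": joint torques, N m; "tool_pos": TCP position; "tool_rot": TCP orientation; "contact_force": force on the tool from outside, world axes, zero at the start; "ft_torque": the same for the moment, N m; "gripper_width": opening from 0.0 (shut) to 1.0 (fully open); "grasp_force": force on a finger pad.
Only numpy, scipy, OpenCV 4.12 (cv2) and the standard library are available. Lean on these libraries where they do the work, as an engineer would, in place of code of your own. Each camera call takes 0.05 s, during which the arm holds its last target. There are 200 camera calls.

## Task

Lift the kitchen timer out of the wire rack, stand it upright on the bare worktop and let go, because in the holder only its broad front and back faces are free to hold. Then press it straight down between the two spring jaws of the holder until it snaps fully home on the holder's floor, upright, with its dial facing the robot's side, and release it. Leave the tea tin in the rack and the mug, salt shaker and tuna tin where they are.

Things in the scene. Friction and masses are not known exactly. Their poses are not given: they have to be found in the camera images.
- timer: White kitchen timer, mm: block 56 wide (y) x 36 thick (x) x 78 high, 0.13-0.25 kg, flat grey button bar 3 high on top. Origin: centre of underside, z up. Stands in either rack bay, broad faces between wire hoops higher than itself, so only its narrow sides (56 apart) can be gripped there. The narrow sides have a groove 3 deep from 30 to 50 above the underside for the jaws; flat above that.
- timer_dial (a point): Centre of the round flat dial on the timer's broad -x face, 46 above its underside, 18 before its centre. It faces the robot's side at the start (within 25 degrees).
- tea_tin: Plain metal tin with a wider lid, no dial, 36 x 52 x 66 mm, upright in the rack's other bay; leave it. Origin: centre of its underside.
- rack: Steel rack, fixed. Base 112 (x) x 50 (y) x 6 thick; three upright wire hoops across x at x = -46, 0, +46, of 6 wire, 42 wide (y), tops 89 above the worktop. Two bays, centres x = -23 and +23, 40 free between hoops, open at both y ends; things stand on the base and are drawn straight up. Origin: centre of underside on the worktop, x to the back.
- holder: Grey spring-jaw holder, fixed. Base 80 (x) x 150 (y) x 8; two steel jaws face each other along y, each a round nose 45 above the worktop with a plate flaring up and out to 80 high. Noses 48 apart at rest, mouth about 68 at the top. Spring housings 55 high at y = +-58. Open to +-x but for low lips 21 high, 47 apart. Origin: underside centre, x to the worktop's back within 25 degrees.
- holder_seat (a point): Centre of the holder's floor, 8 above the worktop: the timer's origin belongs here when home, timer x along holder x. Pressing it in takes 12 to 20 N at most, about 45 to 30 above home, then 6 to 12 N, until the jaws snap into its grooves in the last 6 and pull it down. Wall cupboards hang 600 above the worktop behind: keep lifts low.
- jaw_left (a joint): Opening of the jaw on the holder's +y side, m: 0 at rest, about 0.004 while the full width passes, about 0.001 when snapped in the groove, 0.010 at most. Each jaw's spring pushes with 6.3 N at rest and 0.9 N more per mm.
- jaw_right (a joint): The same for the jaw on the holder's -y side.
- mug: Small striped mug, 60 x 83 x 49 mm, bystander behind the work. Origin: underside. The worktop between rack and holder is bare from its front edge (x = 0.43 m) back to the sink (x = 0.60 m).
- salt_shaker: Salt shaker, 44 mm diameter, 90 mm high, bystander. Origin: centre of its underside.
- tuna_tin: Round tin, 86 mm diameter, 40 mm high, bystander. Origin: centre of its underside.

How it is judged:
By the outcome, as a careful person would: the job done as asked, in the order asked, and still so for the second after the job is handed in, with the robot touching nothing.
It also fails if it takes over 61 s, if anything falls off the work surface, if the arm or the gripper's body presses on something with over 40 N, if the wrist force passes 120 N, or if a joint passes its speed limit or range.

## Working session

There is one attempt and no reset: what is moved stays moved. The work goes in short steps, Python scripts to look and compute and a tool call to move; the robot and the scene stay as the last step left them, time stands still between calls to the robot, and variables do not carry over. Pictures are saved under pics/ and viewed, at most 10 in all, crops included, and the job is handed in when it is done.

Besides the shell and the picture viewer there is one more tool, called after ">>>" as name([rows], argument=value, ...), one row to a line, values as JSON. play_rows: Moves the arm, as the interface text tells. Its arguments: {"type":"object","properties":{"linear":{"type":"array","items":{"type":"array","items":{"type":"number"}}},"turn":{"type":"array","items":{"type":"number"}},"hand":{"type":"number"}},"required":["linear","turn"]}

```bash
mkdir -p pics
cat > h.py <<'E'
from plant import *
import numpy as np, cv2
from scipy.spatial.transform import Rotation as R
def cam(n):
    c=camera_info(n); K=np.array(c["camera_matrix"])
    if "mount" in c:
        s=state(); q=s["tool_rot"]; T=np.eye(4); T[:3,:3]=R.from_quat([q[1],q[2],q[3],q[0]]).as_matrix(); T[:3,3]=s["tool_pos"]
        T=T@np.array(c["mount"]); return K,T[:3,3],T[:3,:3]
    a=np.array(c["attitude"]); 
    Rm=a if a.shape==(3,3) else R.from_quat([a[1],a[2],a[3],a[0]]).as_matrix()
    return K,np.array(c["origin"]),Rm
def ray(n,px,z,C=None):
    K,o,Rm=C or cam(n); d=Rm@np.linalg.inv(K)@np.array([px[0],px[1],1.]); return o+d*(z-o[2])/d[2]
def proj(n,P,C=None):
    K,o,Rm=C or cam(n); p=(np.atleast_2d(P)-o)@Rm@K.T; return p[:,:2]/p[:,2:]
E
python3 - <<'E'
from h import *
for n in ("side","top"):
    print(n,camera_info(n))
    im=grab_frame(n); cv2.imwrite(f"pics/{n}0.png",im[:,:,::-1])
    for t in ("timer","timer_dial","tea_tin","rack","holder","mug","salt_shaker","tuna_tin"):
        for d in trace(n,t)[:2]:
            r=d["region"]; ys,xs=np.nonzero(r)
            print(n,t,round(d["p"],2),np.round(d["location"]),(xs.min(),xs.max(),ys.min(),ys.max()) if len(xs) else 0, np.round(ray(n,d["location"],0.05),3))
print(state()["tool_rot"],state()["time"],camera_info("wrist"))
E
```

```text
side {'camera_matrix': array([[419.55412185,   0.        , 280.84479232],
       [  0.        , 419.55412185, 210.81571835],
       [  0.        ,   0.        ,   1.        ]]), 'origin': array([0.11108265, 0.89725503, 0.87234019]), 'attitude': array([ 0.10095676, -0.22084067,  0.87596111, -0.41680842])}
side timer 0.94 [251. 261.] (np.int64(241), np.int64(263), np.int64(249), np.int64(283)) [0.55  0.234 0.05 ]
side timer_dial 0.98 [251. 264.] (np.int64(241), np.int64(264), np.int64(249), np.int64(282)) [0.545 0.244 0.05 ]
side tea_tin 0.81 [263. 278.] (np.int64(252), np.int64(275), np.int64(262), np.int64(293)) [0.492 0.269 0.05 ]
side tea_tin 0.61 [264. 282.] (np.int64(243), np.int64(278), np.int64(249), np.int64(298)) [0.482 0.279 0.05 ]
side rack 0.71 [264. 282.] (np.int64(243), np.int64(278), np.int64(248), np.int64(298)) [0.482 0.28  0.05 ]
side rack 0.44 [278. 171.] (np.int64(273), np.int64(283), np.int64(159), np.int64(182)) [ 0.691 -0.185  0.05 ]
side holder 0.58 [334. 173.] (np.int64(325), np.int64(348), np.int64(153), np.int64(187)) [ 0.517 -0.269  0.05 ]
side mug 0.87 [18
[... 749 characters left out ...]
0041,  0.24578543,  1.34240767]), 'attitude': array([ 0.20209825, -0.58423224,  0.7425201 , -0.25786213])}
[ 1.11644514e-05  9.88936729e-01  1.48337944e-01 -6.37466903e-06] 0.9 {'camera_matrix': array([[308.43724606,   0.        , 276.64672483],
       [  0.        , 308.43724606, 203.62741515],
       [  0.        ,   0.        ,   1.        ]]), 'mount': array([[ 8.02778088e-04, -9.64378667e-01, -2.64524371e-01,
         6.72405367e-02],
       [ 9.99999612e-01,  8.69898821e-04, -1.36600222e-04,
        -5.73103088e-04],
       [ 3.61843779e-04, -2.64524159e-01,  9.64378991e-01,
        -1.42010081e-01],
       [ 0.00000000e+00,  0.00000000e+00,  0.00000000e+00,
         1.00000000e+00]])}
```

Run:
```python
import cv2,numpy as np
a=cv2.imread("pics/side0.png");b=cv2.imread("pics/top0.png")
s=cv2.resize(a[130:320,150:370],(660,570),interpolation=2)
cv2.imwrite("pics/side0c.png",s)
```

```text
(no output)
```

View pics/side0c.png

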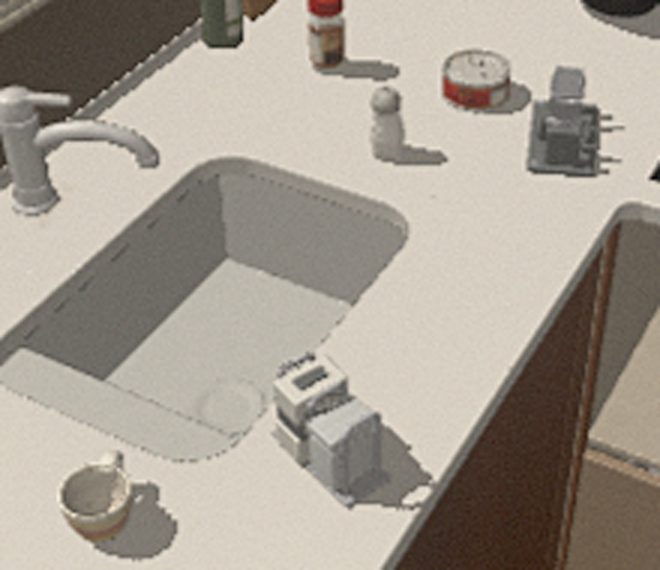

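View pics/top0.png

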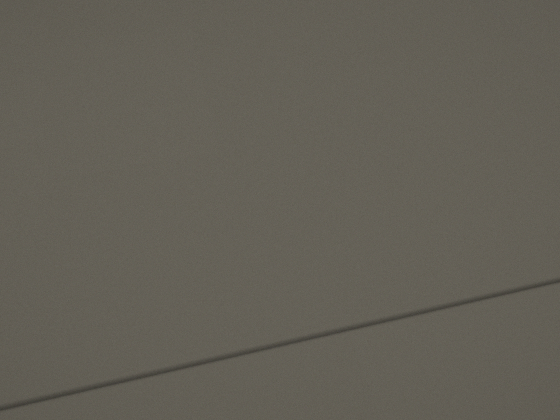

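>>> play_rows([
  [0.036,0.04,0.006],
  [0.036,0.04,0.006],
  [0.036,0.04,0.006],
  [0.036,0.04,0.006],
  [0.036,0.04,0.006],
  [0.036,0.04,0.006],
  [0.036,0.04,0.006],
  [0.036,0.04,0.006],
], turn=[-3,-3,-3,-3,-3,-2,0,0])

```text
time: 1.9
tool_pos: [0.4724, -0.276, 0.2798]
tool_rot: [0.0, 1.0, 0.001, 0.0]
contact_force: [-0.2, -0.3, -0.4]
gripper_width: 1.002
grasp_force: 0.0
```

>>> play_rows([
  [0,0,0],
], turn=[0])

```text
time: 2.02
tool_pos: [0.4733, -0.2752, 0.2801]
tool_rot: [0.0, 1.0, 0.003, 0.001]
contact_force: [-0.7, -0.5, -0.5]
gripper_width: 0.998
grasp_force: 0.0
```

Run:
```python
from h import *
C=cam("wrist"); im=grab_frame("wrist"); np.savez("w1.npz",K=C[0],o=C[1],R=C[2],im=im)
print(state()["tool_pos"],R.from_matrix(C[2]).as_euler("xyz",True),C[1])
for t in ("holder","jaw_left","jaw_right","salt_shaker","tuna_tin"):
    for d in trace("wrist",t)[:1]:
        m=d["region"].astype(np.uint8); box=cv2.minAreaRect(cv2.findNonZero(m))
        print(t,d["p"],d["location"],box,ray(0,d["location"],0.03,C).round(3))
cv2.imwrite("pics/w1.png",im[:,:,::-1])
```

```text
[ 0.4721652  -0.27649691  0.27964571] [ 1.64734534e+02 -1.99220921e-02 -8.95912129e+01] [ 0.54013013 -0.27395532  0.42220998]
holder 0.78 [310.8, 134.3] ((313.748779296875, 131.65260314941406), (63.32235336303711, 120.07428741455078), 70.82099914550781) [ 0.523 -0.317  0.03 ]
jaw_left 0.62 [290.0, 145.4] ((285.60003662109375, 145.3000030517578), (35.73373031616211, 21.187259674072266), 71.56504821777344) [ 0.509 -0.291  0.03 ]
jaw_right 0.83 [344.8, 125.9] ((343.9110107421875, 125.21530151367188), (33.64542007446289, 23.32510757446289), 72.6459732055664) [ 0.533 -0.358  0.03 ]
tuna_tin 0.73 [351.7, 23.8] ((355.5, 28.0), (56.0, 81.0), 90.0) [ 0.646 -0.359  0.03 ]
```

View pics/w1.png

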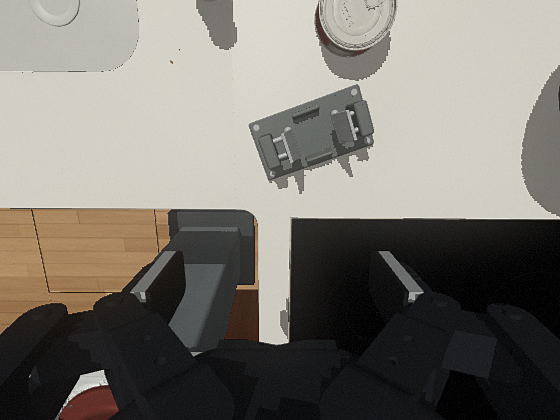

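Run:
```python
from h import *
z=np.load("w1.npz");im=z["im"][:,:,::-1];C=(z["K"],z["o"],z["R"])
c=cv2.resize(im[75:200,235:395],(800,625)[:2],interpolation=cv2.INTER_CUBIC)[:600]
cv2.imwrite("pics/w1c.png",c)
for p in [(249,126),(357,85),(373,143),(270,181)]: print(ray(0,p,.008,C).round(4))
```

```text
[ 0.5316 -0.2381  0.008 ]
[ 0.5827 -0.375   0.008 ]
[ 0.511  -0.4016  0.008 ]
[ 0.459  -0.2656  0.008 ]
```

View pics/w1c.png

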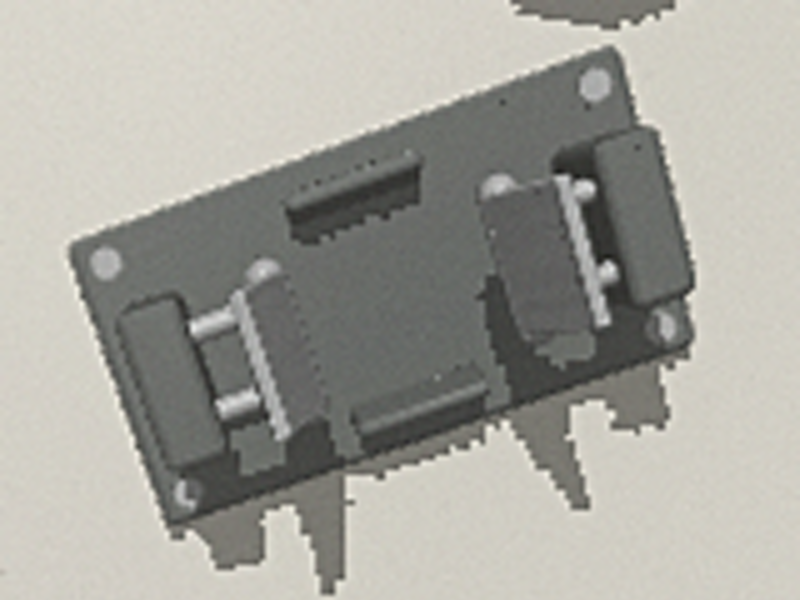

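Run:
```python
from h import *
z=np.load("w1.npz");C=(z["K"],z["o"],z["R"])
f=lambda p,zz:ray(0,(235+p[0]/5-.4,75+p[1]/5-.4),zz,C)[:2]
for P,zz in (([(70,245),(612,45),(692,345),(172,525)],.008),([(106,264),(595,86),(668,325),(186,493)],.010),([(235,292),(563,178),(605,322),(287,437)],.080)):
    W=np.array([f(p,zz) for p in P]); e=(W[0]-W[1])+(W[3]-W[2]); g=(W[0]-W[3])+(W[1]-W[2])
    print(W.mean(0).round(4),"yaw from y",np.degrees(np.arctan2(-e[0],e[1])).round(2),"from x",np.degrees(np.arctan2(g[1],g[0])).round(2),np.linalg.norm(e)/2,np.linalg.norm(g)/2)
# lips tops z=.021
for l in ([(288,208),(420,160)],[(355,420),(487,378)]): print(np.mean([f(p,.021) for p in l],0))
```

```text
[ 0.5226 -0.3196] yaw from y 19.82 from x 19.84 0.14598846443993233 0.07858426474283503
[ 0.5225 -0.3201] yaw from y 19.76 from x 20.49 0.13283166889281686 0.06341169658956804
[ 0.5228 -0.32  ] yaw from y 19.77 from x 20.63 0.07337683098185489 0.03270798513130577
[ 0.55004325 -0.30980681]
[ 0.4969324  -0.32881245]
```

>>> play_rows([
  [0,0.06,0],
  [0,0.06,0],
  [0,0.06,0],
  [0,0.06,0],
  [0,0.06,0],
  [0,0.06,0],
  [0,0.06,0],
  [0,0.06,0],
], turn=[0,0,0,0,0,0,0,0])

```text
time: 3.32
tool_pos: [0.4714, 0.2034, 0.2795]
tool_rot: [0.0, 1.0, -0.0, 0.0]
contact_force: [0.5, 0.2, 0.0]
gripper_width: 1.0
grasp_force: 0.0
```

>>> play_rows([
  [0,0.03,0],
  [0,0,0],
  [0,0,0],
], turn=[0,0,0])

```text
time: 3.7
tool_pos: [0.4716, 0.2313, 0.2791]
tool_rot: [0.0, 1.0, -0.0, -0.0]
contact_force: [-1.1, 0.1, 0.0]
gripper_width: 1.0
grasp_force: 0.0
```

Run:
```python
from h import *
C=cam("wrist"); im=grab_frame("wrist"); np.savez("w2.npz",K=C[0],o=C[1],R=C[2],im=im)
print(state()["tool_pos"],C[1])
for t in ("timer","timer_dial","tea_tin","rack"):
    for d in trace("wrist",t)[:1]:
        m=d["region"].astype(np.uint8)
        print(t,d["p"],d["location"],cv2.boundingRect(cv2.findNonZero(m)),ray(0,d["location"],0.08,C).round(3))
c=im[30:200,190:400,::-1]
cv2.imwrite("pics/w2c.png",cv2.resize(c,(735,595),interpolation=cv2.INTER_CUBIC))
```

```text
[0.47168204 0.23112728 0.27919869] [0.53872612 0.23210856 0.42110476]
timer 0.59 [264.6, 122.0] (233, 95, 61, 52) [0.536 0.245 0.08 ]
timer_dial 0.65 [262.1, 118.9] (234, 95, 60, 52) [0.539 0.247 0.08 ]
tea_tin 0.85 [248.9, 159.2] (225, 137, 49, 43) [0.496 0.263 0.08 ]
rack 0.65 [260.7, 135.6] (225, 91, 69, 98) [0.521 0.249 0.08 ]
```

View pics/w2c.png

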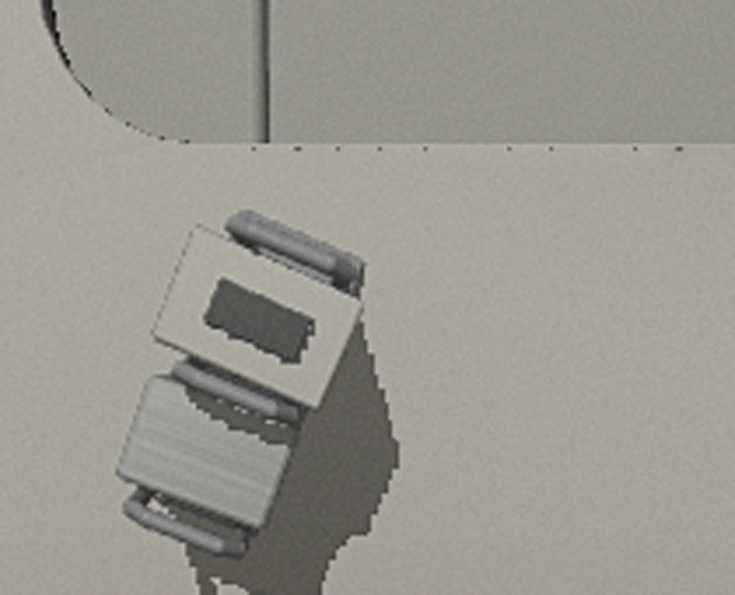

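Run:
```python
from h import *
z=np.load("w2.npz");C=(z["K"],z["o"],z["R"])
f=lambda p,zz:ray(0,(190+p[0]/3.5-.4,30+p[1]/3.5-.4),zz,C)[:2]
W=np.array([f(p,.084) for p in [(196,227),(360,303),(315,408),(155,336)]]); e=(W[0]-W[1])+(W[3]-W[2]); g=(W[0]-W[3])+(W[1]-W[2])
print(W.round(4),W.mean(0).round(4),"yaw y",np.degrees(np.arctan2(-e[0],e[1])).round(2),"x",np.degrees(np.arctan2(g[1],g[0])).round(2),np.linalg.norm(e)/2,np.linalg.norm(g)/2)
for h in ([(238,222),(350,272)],[(183,370),(290,412)],[(135,508),(230,548)]):
    a,b=[f(p,.087) for p in h]; print(((a+b)/2).round(4),np.linalg.norm(a-b).round(3),np.degrees(np.arctan2(-(a-b)[0],(a-b)[1])).round(1))
```

```text
[[0.5631 0.264 ]
 [0.5415 0.2153]
 [0.5104 0.2287]
 [0.5319 0.2772]] [0.5367 0.2463] yaw y -23.89 x -23.16 0.05315841202588295 0.03389413986288687
[0.5573 0.235 ] 0.036 -23.0
[0.5157 0.2526] 0.035 -21.2
[0.4734 0.2703] 0.032 -23.4
```

>>> play_rows([
  [0.013,0.003,-0.01],
  [0.013,0.003,-0.02],
  [0.013,0.003,-0.025],
  [0.013,0.003,-0.025],
  [0.013,0.003,-0.025],
  [0,0,-0.025],
  [0,0,-0.01],
  [0,0,0],
], turn=[-4,-4,-4,-4,-4,-3.5,0,0], hand=0.0854)

```text
time: 4.95
tool_pos: [0.536, 0.2471, 0.1389]
tool_rot: [0.0, 0.979, -0.203, -0.001]
contact_force: [-0.2, 0.8, 0.7]
gripper_width: 0.999
grasp_force: 0.0
```

Run:
```python
from h import *
C=cam("wrist"); im=grab_frame("wrist"); np.savez("w3.npz",K=C[0],o=C[1],R=C[2],im=im)
s=state();print(s["tool_pos"],s["tool_rot"])
cv2.imwrite("pics/w3.png",im[:,:,::-1])
```

```text
[0.53665493 0.24740316 0.1399475 ] [-1.66434588e-04  9.79197034e-01 -2.02911404e-01  3.19939699e-04]
```

View pics/w3.png

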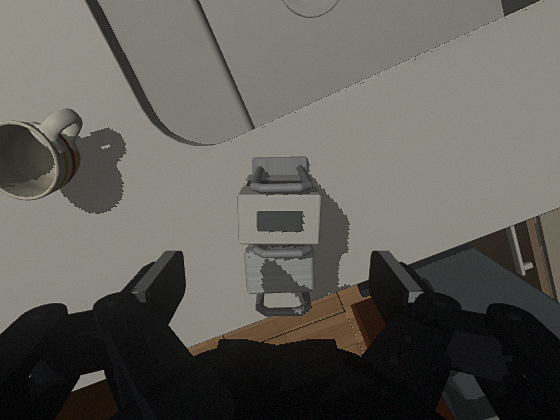

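Run:
```python
from h import *
z=np.load("w3.npz");C=(z["K"],z["o"],z["R"])
W=np.array([ray(0,p,.084,C)[:2] for p in [(237.5,194),(321.5,193),(321,243.5),(238.5,242.5)]]); e=(W[0]-W[1])+(W[3]-W[2]); g=(W[0]-W[3])+(W[1]-W[2])
print(W.mean(0).round(4),np.degrees(np.arctan2(-e[0],e[1])).round(2),np.degrees(np.arctan2(g[1],g[0])).round(2),np.linalg.norm(e)/2,np.linalg.norm(g)/2)
```

```text
[0.5374 0.245 ] -23.42 -22.9 0.055841745302316746 0.03490173695315186
```

>>> play_rows([
  [0.0005,-0.001,-0.02],
  [0,0,-0.02],
  [0,0,-0.02],
  [0,0,-0.02],
  [0,0,-0.01],
  [0,0,0],
  [0,0,0],
], turn=[0,0,0,0,0,0,0])

```text
time: 5.88
tool_pos: [0.5375, 0.2468, 0.0501]
tool_rot: [-0.0, 0.979, -0.203, 0.001]
contact_force: [-0.6, 0.2, -0.6]
gripper_width: 0.998
grasp_force: 0.0
```

>>> play_rows([
  [0,0,0],
  [0,0,0],
  [0,0,0],
  [0,0,0],
  [0,0,0],
  [0,0,0],
], turn=[0,0,0,0,0,0], hand=0.04)

```text
time: 6.62
tool_pos: [0.5377, 0.2467, 0.0504]
tool_rot: [-0.0, 0.979, -0.203, 0.001]
contact_force: [0.1, -1.3, 5.4]
gripper_width: 0.646
grasp_force: 64.5
```

>>> play_rows([
  [0,0,0.01],
  [0,0,0.015],
  [0,0,0.02],
  [0,0,0.02],
  [0,0,0.02],
  [0,0,0.015],
  [0,0,0.01],
  [0,0,0],
], turn=[0,0,0,0,0,0,0,0])

```text
time: 7.62
tool_pos: [0.5373, 0.2467, 0.1602]
tool_rot: [-0.0, 0.979, -0.203, 0.001]
contact_force: [-0.2, 1.0, -2.4]
gripper_width: 0.647
grasp_force: 63.8
```

>>> play_rows([
  [-0.003,-0.02,0],
  [-0.003,-0.035,0],
  [-0.003,-0.045,0],
  [-0.003,-0.045,0],
  [-0.003,-0.045,0],
  [-0.003,-0.04,0],
  [-0.003,-0.025,0],
  [-0.001,-0.012,0],
], turn=[2.5,6,7,7,7,7,5,2])

```text
time: 8.62
tool_pos: [0.514, -0.0218, 0.1581]
tool_rot: [-0.0, 0.985, 0.174, -0.001]
contact_force: [-0.6, 0.8, -1.7]
gripper_width: 0.645
grasp_force: 64.0
```

>>> play_rows([
  [0,0,-0.02],
  [0,0,-0.025],
  [0,0,-0.025],
  [0,0,-0.02],
  [0,0,-0.01],
  [0,0,0],
  [0,0,0],
], turn=[0,0,0,0,0,0,0])

```text
time: 9.5
tool_pos: [0.5155, -0.0204, 0.0599]
tool_rot: [0.0, 0.985, 0.174, 0.001]
contact_force: [0.0, -0.6, -1.5]
gripper_width: 0.647
grasp_force: 64.0
```

>>> play_rows([
  [0,0,-0.005],
  [0,0,-0.004],
  [0,0,-0.003],
  [0,0,0],
  [0,0,0],
], turn=[0,0,0,0,0])

```text
time: 10.12
tool_pos: [0.5149, -0.0205, 0.0474]
tool_rot: [0.0, 0.985, 0.174, 0.0]
contact_force: [0.6, 1.0, -1.8]
gripper_width: 0.649
grasp_force: 64.0
```

>>> play_rows([
  [0,0,-0.001],
  [0,0,-0.001],
  [0,0,-0.001],
  [0,0,0],
], turn=[0,0,0,0])

```text
time: 10.62
tool_pos: [0.515, -0.0205, 0.0445]
tool_rot: [-0.0, 0.985, 0.174, 0.0]
contact_force: [-0.7, 0.4, 0.3]
gripper_width: 0.649
grasp_force: 64.0
```

>>> play_rows([
  [0,0,-0.0005],
  [0,0,0],
], turn=[0,0])

```text
time: 10.88
tool_pos: [0.5151, -0.0205, 0.0444]
tool_rot: [-0.0, 0.985, 0.174, 0.0]
contact_force: [-3.1, 0.3, 5.0]
gripper_width: 0.643
grasp_force: 64.8
```

>>> play_rows([
  [0,0,0],
  [0,0,0],
  [0,0,0],
  [0,0,0],
  [0,0,0],
], turn=[0,0,0,0,0], hand=0.0854)

```text
time: 11.5
tool_pos: [0.5149, -0.0205, 0.0437]
tool_rot: [-0.0, 0.985, 0.174, -0.0]
contact_force: [-1.2, -0.7, -0.1]
gripper_width: 0.999
grasp_force: 0.0
```

>>> play_rows([
  [0,0,0.015],
  [0,0,0.025],
  [0,0,0.025],
  [0,0,0.025],
  [0,0,0.02],
  [0,0,0.01],
  [0,0,0],
  [0,0,0],
], turn=[0,0,0,0,0,0,0,0])

```text
time: 12.5
tool_pos: [0.5142, -0.0204, 0.1627]
tool_rot: [-0.0, 0.985, 0.174, -0.001]
contact_force: [-0.3, -0.2, -0.2]
gripper_width: 0.998
grasp_force: 0.0
```

Run:
```python
from h import *
C=cam("wrist"); im=grab_frame("wrist"); np.savez("w4.npz",K=C[0],o=C[1],R=C[2],im=im)
s=state();print(s["tool_pos"],s["tool_rot"])
c=im[90:300,140:420,::-1]
cv2.imwrite("pics/w4.png",cv2.resize(c,None,fx=2.8,fy=2.8,interpolation=cv2.INTER_CUBIC))
```

```text
[ 0.51413369 -0.02035062  0.16247922] [-4.07018401e-04  9.84719205e-01  1.74145827e-01 -1.07310140e-03]
```

View pics/w4.png

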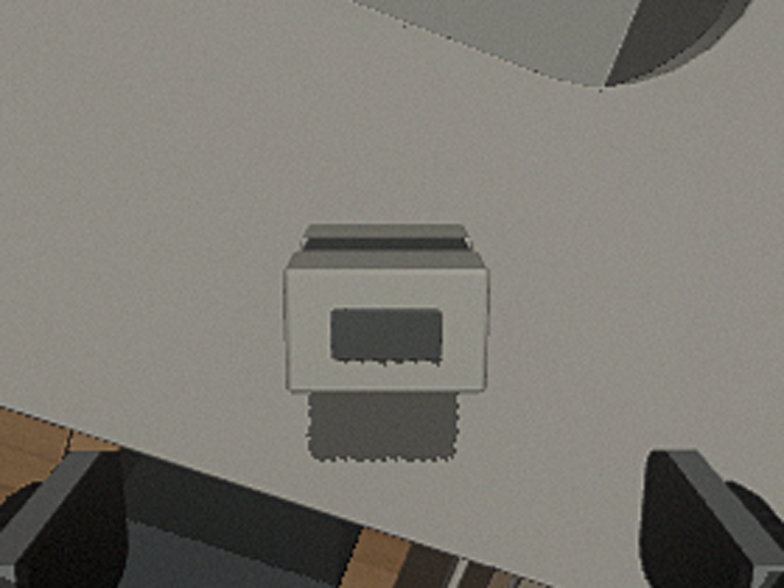

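Run:
```python
from h import *
z=np.load("w4.npz");C=(z["K"],z["o"],z["R"])
f=lambda p,zz:ray(0,(140+p[0]/2.8-.3,90+p[1]/2.8-.3),zz,C)[:2]
W=np.array([f(p,.078) for p in [(286,267),(488,268),(487,391),(287,391)]]); e=(W[0]-W[1])+(W[3]-W[2]); g=(W[0]-W[3])+(W[1]-W[2])
print(W.mean(0).round(4),np.degrees(np.arctan2(-e[0],e[1])).round(2),np.degrees(np.arctan2(g[1],g[0])).round(2),np.linalg.norm(e)/2,np.linalg.norm(g)/2)
```

```text
[ 0.5159 -0.02  ] 19.99 20.16 0.054903185319169455 0.035114844358252524
```

>>> play_rows([
  [0.0005,0.0005,0],
  [0,0,0],
  [0,0,0],
  [0,0,0],
  [0,0,0],
  [0,0,0],
  [0,0,0],
  [0,0,0],
], turn=[10,10,10,10,10,10,10,10])

```text
time: 13.55
tool_pos: [0.5147, -0.0199, 0.1625]
tool_rot: [-0.001, 0.64, 0.768, -0.001]
contact_force: [-0.2, 0.9, -0.0]
gripper_width: 1.0
grasp_force: 0.0
```

>>> play_rows([
  [0,0,-0.01],
  [0,0,-0.025],
  [0,0,-0.03],
  [0,0,-0.03],
  [0,0,-0.02],
  [0,0,-0.016],
  [0,0,0],
  [0,0,0],
], turn=[10,0,0,0,0,0,0,0])

```text
time: 14.55
tool_pos: [0.516, -0.0201, 0.0335]
tool_rot: [0.0, 0.573, 0.819, 0.0]
contact_force: [0.6, 0.5, 0.0]
gripper_width: 1.004
grasp_force: 0.0
```

>>> play_rows([
  [0,0,0],
  [0,0,0],
  [0,0,0],
  [0,0,0],
  [0,0,0],
  [0,0,0],
  [0,0,0],
], turn=[0,0,0,0,0,0,0], hand=0.02)

```text
time: 15.42
tool_pos: [0.5159, -0.0201, 0.0334]
tool_rot: [0.0, 0.573, 0.819, 0.0]
contact_force: [-0.9, -0.5, 4.6]
gripper_width: 0.414
grasp_force: 60.3
```

>>> play_rows([
  [0,0,0.01],
  [0,0,0.02],
  [0,0,0.025],
  [0,-0.01,0.025],
  [0.001,-0.03,0.02],
  [0.001,-0.04,0.01],
  [0.001,-0.045,0],
  [0.001,-0.045,0],
], turn=[0,0,0,0,0,0,0,0])

```text
time: 16.42
tool_pos: [0.5189, -0.191, 0.1426]
tool_rot: [-0.0, 0.573, 0.82, 0.0]
contact_force: [0.3, 0.4, -0.8]
gripper_width: 0.414
grasp_force: 60.0
```

>>> play_rows([
  [0.001,-0.045,0],
  [0.001,-0.04,0],
  [0.001,-0.025,0],
  [0,-0.015,0],
  [0,-0.005,0],
  [0,0,0],
  [0,0,0],
], turn=[0,0,0,0,0,0,0])

```text
time: 17.3
tool_pos: [0.5225, -0.319, 0.1428]
tool_rot: [-0.0, 0.573, 0.82, 0.0]
contact_force: [0.4, 0.8, -1.2]
gripper_width: 0.417
grasp_force: 60.0
```

Run:
```python
from h import *
C=cam("wrist"); im=grab_frame("wrist"); np.savez("w5.npz",K=C[0],o=C[1],R=C[2],im=im)
s=state();print(s["tool_pos"],s["tool_rot"])
# overlay expected holder outline
c,sn=np.cos(np.radians(20)),np.sin(np.radians(20)); 
W=lambda x,y,z:(0.5226+c*x-sn*y,-0.320+sn*x+c*y,z)
out=im[:,:,::-1].copy()
for P in ([W(.04,.075,.008),W(-.04,.075,.008),W(-.04,-.075,.008),W(.04,-.075,.008)],[W(.016,.034,.08),W(-.016,.034,.08)],[W(.016,-.034,.08),W(-.016,-.034,.08)]):
    cv2.polylines(out,[proj(0,np.array(P),C).round().astype(int)],True,(0,0,255),1)
cv2.imwrite("pics/w5.png",out)
```

```text
[ 0.5225173  -0.31905099  0.14281675] [-9.45855199e-05  5.72677124e-01  8.19781003e-01  9.77494045e-05]
```

View pics/w5.png

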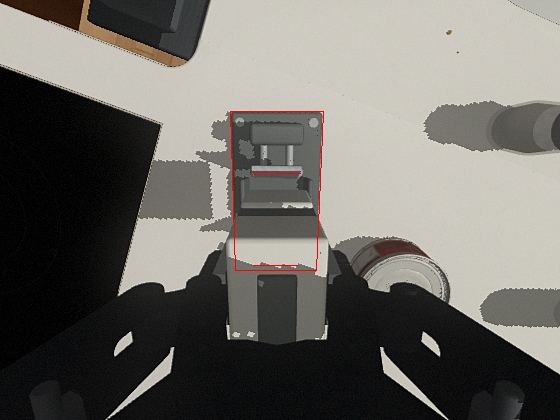

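>>> play_rows([
  [0,-0.001,-0.01],
  [0,0,-0.015],
  [0,0,-0.015],
  [0,0,-0.01],
  [0,0,-0.004],
  [0,0,0],
], turn=[0,0,0,0,0,0])

```text
time: 18.1
tool_pos: [0.5223, -0.3209, 0.0892]
tool_rot: [-0.0, 0.573, 0.819, 0.0]
contact_force: [-2.2, 2.2, 3.8]
gripper_width: 0.414
grasp_force: 60.6
```

>>> play_rows([
  [0,0,-0.003],
  [0,0,-0.003],
  [0,0,-0.003],
  [0,0,-0.003],
], turn=[0,0,0,0])

```text
time: 18.6
tool_pos: [0.5247, -0.3224, 0.0814]
tool_rot: [0.003, 0.573, 0.819, 0.0]
contact_force: [-3.3, 4.3, 18.5]
gripper_width: 0.416
grasp_force: 62.0
```

>>> play_rows([
  [-0.001,0.001,0],
  [-0.001,0.001,0],
  [0,0,0],
], turn=[0,0,0])

```text
time: 18.98
tool_pos: [0.5239, -0.3204, 0.0812]
tool_rot: [0.005, 0.573, 0.819, 0.001]
contact_force: [2.5, 1.6, 11.5]
gripper_width: 0.413
grasp_force: 61.4
```

>>> play_rows([
  [0,0,-0.003],
  [0,0,-0.003],
  [0,0,-0.003],
  [0,0,-0.003],
], turn=[0,0,0,0])

```text
time: 19.48
tool_pos: [0.5229, -0.3206, 0.0681]
tool_rot: [0.004, 0.573, 0.819, 0.0]
contact_force: [0.8, 0.5, 7.8]
gripper_width: 0.418
grasp_force: 61.4
```

Run:
```python
from h import *
s=state();print(s["tool_pos"],R.from_quat(np.roll(s["tool_rot"],-1)).as_matrix().round(4),s["contact_force"],s["ft_torque"])
```

```text
[ 0.52292293 -0.32055671  0.06812684] [[-0.3427  0.9394  0.0059]
 [ 0.9394  0.3428 -0.0038]
 [-0.0056  0.0043 -1.    ]] [0.80047353 0.48840726 7.79326056] [ 0.19838758 -0.02823631 -0.09926658]
```

>>> play_rows([
  [0,0,-0.003],
  [0,0,-0.003],
  [0,0,-0.003],
  [0,0,-0.003],
  [0,0,-0.003],
  [0,0,-0.003],
  [0,0,-0.002],
], turn=[0,0,0,0,0,0,0])

```text
time: 20.35
tool_pos: [0.5225, -0.3205, 0.0475]
tool_rot: [0.003, 0.573, 0.819, 0.0]
contact_force: [1.5, 1.1, 5.1]
gripper_width: 0.416
grasp_force: 60.9
```

>>> play_rows([
  [0,0,-0.002],
  [0,0,-0.002],
  [0,0,-0.001],
  [0,0,0],
], turn=[0,0,0,0])

```text
time: 20.85
tool_pos: [0.5214, -0.32, 0.0414]
tool_rot: [0.001, 0.573, 0.819, -0.0]
contact_force: [-0.3, -1.6, 7.6]
gripper_width: 0.416
grasp_force: 62.3
```

>>> play_rows([
  [0,0,-0.001],
  [0,0,-0.001],
  [0,0,0],
], turn=[0,0,0])

```text
time: 21.22
tool_pos: [0.5214, -0.3201, 0.0414]
tool_rot: [0.001, 0.573, 0.819, -0.0]
contact_force: [-5.4, 3.2, 17.3]
gripper_width: 0.411
grasp_force: 63.6
```

>>> play_rows([
  [0,0,0.001],
  [0,0,0],
], turn=[0,0])

```text
time: 21.48
tool_pos: [0.5214, -0.32, 0.0414]
tool_rot: [0.001, 0.573, 0.819, -0.0]
contact_force: [-2.8, 0.4, 11.8]
gripper_width: 0.417
grasp_force: 62.5
```

>>> play_rows([
  [0,0,0],
  [0,0,0],
  [0,0,0],
  [0,0,0],
  [0,0,0],
], turn=[0,0,0,0,0], hand=0.066)

```text
time: 22.1
tool_pos: [0.5203, -0.3189, 0.0386]
tool_rot: [-0.0, 0.573, 0.819, 0.0]
contact_force: [-0.5, 0.2, 0.0]
gripper_width: 0.774
grasp_force: 0.0
```

>>> play_rows([
  [0,0,0.01],
  [0,0,0.02],
  [0,0,0.03],
  [0,0,0.03],
  [0,0,0.03],
  [0,0,0.02],
  [0,0,0.01],
  [0,0,0],
], turn=[0,0,0,0,0,0,0,0])

```text
time: 23.1
tool_pos: [0.5206, -0.3191, 0.1894]
tool_rot: [0.0, 0.573, 0.819, -0.0]
contact_force: [-0.4, 0.4, 0.9]
gripper_width: 0.772
grasp_force: 0.0
```

Run:
```python
from h import *
C=cam("wrist"); im=grab_frame("wrist")
s=state();print(s["tool_pos"],s["time"])
c,sn=np.cos(np.radians(20)),np.sin(np.radians(20)); 
W=lambda x,y,z:(0.5226+c*x-sn*y,-0.320+sn*x+c*y,z)
out=cv2.resize(im[60:270,140:420,::-1],None,fx=2.8,fy=2.8,interpolation=cv2.INTER_CUBIC)
P=proj(0,np.array([W(a*.018,b*.028,.086) for a,b in ((1,1),(1,-1),(-1,-1),(-1,1))]),C)
cv2.polylines(out,[((P-[140,60]+.3)*2.8).round().astype(int)],True,(0,0,255),1)
cv2.imwrite("pics/w6.png",out)
```

```text
[ 0.52012078 -0.31876571  0.18823839] 23.15
```

View pics/w6.png

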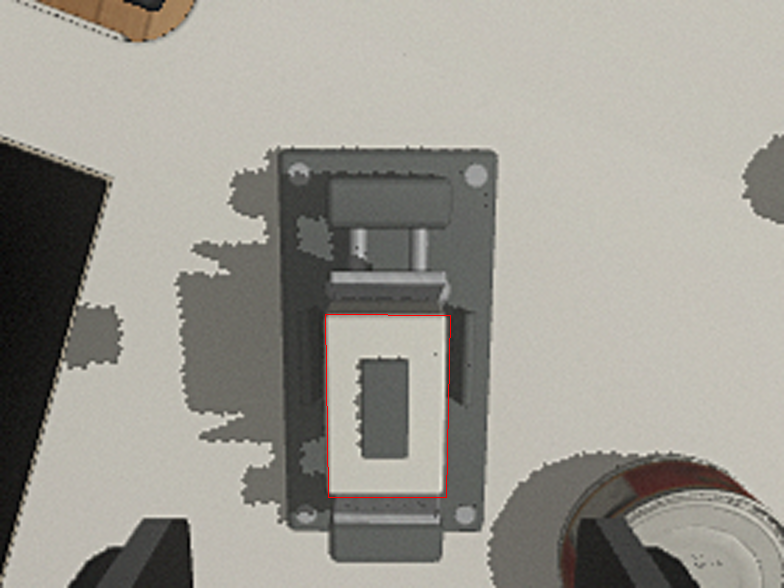

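The picture shows the timer top, corners at (326,315) and (446,497), matching the outline predicted for it fully home between the lips.

```bash
python3 -c "
from plant import *
print(job_done())"
```

```text
the job is handed in; nothing more can be done
None
```

The timer was set down on the worktop, regripped and pressed home in the holder, upright with its dial facing the robot's side, then released. I handed the job in at about 23 s and no verdict came back. The last wrist picture shows the timer's top where it should be when home; I did not re-image the tea tin, mug or salt shaker after the moves.

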